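# Seat the card in the tester and hold the cam lever at full lift

## Robot

A 6-joint arm with a two-finger parallel gripper is mounted at the origin on the work surface. World frame = base frame: x ahead of the robot, y to its left, z up, the work surface at z = 0. Lengths are in m, angles in rad, forces in N, time in s.
With the tool pointing down it reaches from about 0.225 to 0.875 m from the base axis. Payload 3.4 kg.
Tool frame: the origin (TCP) lies at the very end of the fingers, on their centre line; the grasp point (between the pads) lies 19 mm behind it; z points along the fingers, y is the direction in which the jaws open and shut (so a half turn about z gives the same grasp; the last joint's range is limited). The gripper opens to 85 mm and grips with 20 to 120 N. Pads are 22 mm wide; open, the fingers measure 114 mm over their backs; the gripper's body (76 mm by 85 mm) begins 54 mm behind the grasp point. The pads swing forward as they close: fully open they stand 13 mm farther back than shut.
Start: joints at [0.994, 0.276, 1.505, -0, 1.361, -0.121], TCP at [0.253, 0.516, 0.231] pointing down, gripper open.
Joint ranges: [-2.89, 2.89], [-0.75, 2.08], [0.22, 2.7], [-1.18, 4.32], [0.11, 2.71], [-2.7, 2.7]. Speed limits (rad/s): [2.57, 2.57, 3.14, 3.14, 3.14, 3.14].

## Interface

Orientations are given as a unit quaternion [w, x, y, z].
In Python, from rig import get_state, get_image, calibration, sign_off gives the robot as it stands. The module is installed in compiled form; this text tells all that it offers.
- The arm moves only by the tool drive_tool, never from a script. Its argument "targets" is one flat list of numbers, 7 for each row, row after row: the turn, a rotation vector about the tool's x, y, z in degrees, then the shift along the tool's x, y, z in mm, then the opening, from 0 (shut) to 1 (fully open). In form: [wx, wy, wz, tx, ty, tz, fingers, wx, wy, wz, tx, ty, tz, fingers, ...]. A call has 1 to 12 rows; each row shifts and turns the commanded pose from where the row before left it, along the tool's axes as they then stand; what a row does not reach is not made up. A row lasts 1/8 s, in which the tool goes at most 62.5 mm and 10.7 degrees, less where a joint would pass 70% of its speed; a pose out of reach is approached as far as the arm can. A call is refused whole if a number of a shift passes 62.5 or a number of a turn 10.7, either way. A call with a gripper value outside its range is refused whole. The fingers move at their own pace and stop on an object; "grip_force" is the grip in N (left out, the last holds). Time passes only in rows, so rows that do not move let the fingers close. It gives the time, the measured TCP pose, the force and the opening at its end, in the units of the state.
- get_state(): the state, without advancing time (a new reading comes with each control period).
- get_image(name): name is "side" or "top"; returns the picture (400x640x3 uint8, red, green, blue); there is no depth.
- calibration(name): a dict with "mtx" (3x3 intrinsics, pixels), "distortion" ([k1, k2, p1, p2, k3] as OpenCV has them; the pictures are not rectified), "world_to_cam" (4x4, takes a point from world to camera coordinates). Camera axes: x right, y down, z forward; pixel columns grow to the right and rows downward; lengths in m; the calibration is good to about 2 mm. A picture is of the moment at which its call begins. calibration takes no time and is no camera call.
- sign_off(): hands the job in, once; it reports no verdict.
The state is a dict: "clock": time; "qpos": joint angles; "qd": joint speeds; "effort": joint torques, N m; "position": TCP position; "ee_rot": TCP orientation; "contact_force": force on the tool from outside, world axes, zero at the start; "moment": the same for the moment, N m; "width": finger opening in m.
Only numpy, scipy, OpenCV 4.12 (cv2) and the standard library are available. Lean on these libraries where they do the work, as an engineer would, in place of code of your own. Each camera call takes 0.05 s, during which the arm holds its last target.

## Task

Take the wider of the two circuit cards out of the rack and slide it fully home into the slot of the card tester. Then let go of it, swing the tester's cam lever up until it lifts the probe plate to its very highest point (too far and the plate sinks again), and finish while still holding the lever there with the gripper fingers, because it springs back when released. Leave the narrower card and the other things on the bench where they are.

Things in the scene. Friction and masses are not known exactly. Their poses are not given: they have to be found in the camera images.
- tester: Fixed card tester, yaw within 15 deg: grey base 20 mm thick, x -70..110, y -75..105 mm about its origin, on the bench under the middle of the card slot; x points away from the robot. On it an aluminium slot block 34 x 112 mm, top at 65 mm; 65 mm behind the slot (+x) the probe plate, upright between two guide channels (y = +-76 mm, 140 mm tall) over two cam discs. Cam lever on the +y side.
- slot (a point): Centre of the mouth of the tester's upright card slot, 65 mm over the bench; axes as the tester's. The slot runs along y: 92.6 mm long (y) by 8.2 mm wide (x), 45 mm deep, with a bevel round the mouth 5 mm wide and 8 mm deep.
- slot_floor (a point): Centre of the slot's floor, 45 mm under the mouth (20 mm over the bench). A card fully home has its origin here.
- cam_axis (a point): Point on the cam lever's axis, 55 mm over the bench, level with the middle of the grip pin along y; in the tester's frame x 65, y 126 mm. The lever turns about the tester's y axis.
- cam_lever: Steel lever, 110 mm from axis to grip pin; two eccentric discs on its shaft carry the probe plate. Origin on the axis. At rest it points to the robot (-x), 15 deg above level; it swings up and over to +x, 1.9 rad to a stop. Lift is highest when it stands straight up (1.3 rad from rest), lower before and beyond. A spring always drives it back to rest (1 N at the pin at rest, 2.6 N upright).
- grip_pin (a point): Middle of the black grip pin at the lever's free end: round bar, 14 mm diameter, 46 mm long, along y, sticking out to the +y side of the lever arm (arm 8 mm thick, its face 23 mm to -y of this point). It can be pinched from above across x and then turns between the fingers. About 84 mm over the bench at rest, 165 mm when the lever is upright.
- probe_plate: Upright aluminium probe plate 10 (x) x 150 (y) x 45 mm, loose in its guide channels, resting on the cam discs; origin at the middle of its underside, 78 mm over the bench at rest, 95 mm at the highest lift. Brass probes on it point at the slot. Raised only by the cam lever.
- rack: Fixed black card rack 130 (x) x 120 (y) x 38 mm, origin under its centre, yaw within 20 deg. Two parallel slots along y at x = -35 and +35 mm, each 93 x 9 mm, 30 mm deep (floor 8 mm over the bench), each holding one upright card; either card may be in either slot.
- wide_card: Wider green circuit card, standing upright: board 90 mm wide (y), 6 thick (x), 95 tall, with a black grip rib on its top edge, 10 mm thick (x), 40 long (y), 24 tall, its top 117 mm over the foot. Origin at the middle of its foot, z up. About 0.14 kg. May go into the tester slot either way round.
- wide_card_rib (a point): Middle of the wide card's grip rib, 107 mm over its foot.
- narrow_card: The other card, same build but only 60 mm wide, standing in the other rack slot; to be left there. Origin at the middle of its foot.
- flux_jar: Bystander: amber jar with a cap, 45 tall, diameter 36 mm, between the rack and the tester. Leave it alone.
- solder_spool: Bystander: grey solder spool standing on a flange, 36 tall, diameter 54 mm, to the left of the tester. Leave it alone.
- heatsink: Bystander: finned aluminium heatsink 40 x 40 x 24 mm, beyond the rack. Leave it alone.
- screwdriver: Bystander: blue-handled screwdriver lying flat, length 180 mm, beyond the tester. Leave it alone.
- parts_tray: Bystander: open blue three-compartment tray 120 x 80 x 28 mm, to the right of the rack. Leave it alone.
- tip_tin: Bystander: small steel tin, 35 tall, diameter 48 mm, beyond the rack. Leave it alone.

How it is judged:
On the way, in this order (a step that is already met when the one before it is completed fails the run):
1. the wide card is fully home in the tester's slot and let go (x of wide_card in the frame of slot_floor between -0.004 and 0.004 m and y of wide_card in the frame of slot_floor between -0.005 and 0.005 m and z of wide_card in the frame of slot_floor between -0.004 and 0.004 m and angle between wide_card's own z axis and vertical below 0.08 rad and contact force between the fingers and wide_card below 0.1 N), for 0.2 s.
2. the fingers hold the cam lever at its highest lift (z of probe_plate in the frame of tester between 0.0942 and 0.099 m and x of grip_pin in the frame of cam_axis between -0.02 and 0.02 m and contact force between the fingers and cam_lever above 0.5 N), for 0.5 s.
At the end, for the whole second after the job is handed in: Wide card in the slot, foot within 4 mm of the floor, centred within 4 mm across and 5 mm along, upright within 0.08 rad, untouched by the fingers; probe plate within 1.2 mm of its highest lift, lever pin within 20 mm (0.18 rad) of straight over its axis, lever still, fingers on it with over 0.5 N (all of step 1 and all of step 2 and linear speed of cam_lever below 0.02 m/s); the arm keeps its last pose, push and grip.
It fails at once if the narrow card is moved by more than 20 mm (distance of narrow_card from where it was at the start of the episode above 0.02 m).
It fails at once if another thing on the bench is moved by more than 30 mm (distance of any of flux_jar, solder_spool, heatsink, screwdriver, parts_tray, tip_tin from where it was at the start of the episode above 0.03 m).
It also fails if it takes over 58 s, if anything falls off the work surface, if the arm or the gripper's body presses on something with over 40 N, if the wrist force passes 120 N, or if a joint passes its speed limit or range.

## Working session

There is one attempt and no reset: what is moved stays moved. The work goes in short steps, Python scripts to look and compute and a tool call to move; the robot and the scene stay as the last step left them, time stands still between calls to the robot, and variables do not carry over. Pictures are saved under pics/ and viewed, and the job is handed in when it is done.

Besides the shell and the picture viewer there is one more tool, called after "Request:" as name(argument=value, ...) on one line, values as JSON. drive_tool: Moves the arm, as the interface text tells. Its arguments: {"type":"object","properties":{"targets":{"type":"array"},"grip_force":{"type":"number"}},"required":["targets"]}

```bash
mkdir -p pics; ls; python3 - <<'E'
from rig import *
import cv2,numpy as np
np.set_printoptions(precision=4,suppress=True)
s=get_state();print(s)
for n in("side","top"):
    im=get_image(n);cv2.imwrite(f"pics/{n}0.png",im[:,:,::-1]);c=calibration(n);print(c)
E
```

```text
pics
{'clock': 0.0, 'qpos': array([ 0.994 ,  0.2766,  1.5062,  0.    ,  1.3607, -0.121 ]), 'qd': array([-0.0003,  0.001 , -0.0003,  0.0004,  0.0007,  0.0001]), 'effort': array([ -0.0005, -41.6774, -24.5809,  -0.0005,   0.011 ,   0.    ]), 'position': array([0.2528, 0.5159, 0.2304]), 'ee_rot': array([-0.0003,  0.2259,  0.9741, -0.0009]), 'contact_force': array([ 0.2717,  0.5273, -0.2576]), 'moment': array([ 0.0283,  0.0233, -0.02  ]), 'width': 0.08544918252734017}
{'mtx': array([[496.8441,   0.    , 315.0817],
       [  0.    , 496.8441, 199.0508],
       [  0.    ,   0.    ,   1.    ]]), 'distortion': array([-0.1067,  0.    ,  0.    ,  0.    ,  0.    ]), 'world_to_cam': array([[ 0.921 , -0.3894, -0.0135, -0.5746],
       [-0.2314, -0.5189, -0.8229,  0.2238],
       [ 0.3134,  0.761 , -0.568 ,  1.1658],
       [ 0.    ,  0.    ,  0.    ,  1.    ]])}
{'mtx': array([[377.9577,   0.    , 319.4873],
       [  0.    , 377.9577, 200.7602],
       [  0.    ,   0.    ,   1.    ]]), 'distortion': array([0.0147, 0.    , 0.    , 0.    , 0.    ]), 'world_to_cam': array([[-0.029 , -0.9992, -0.029 ,  0.0066],
       [-0.9935,  0.032 , -0.1089,  0.6309],
       [ 0.1097,  0.0256, -0.9936,  1.107 ],
       [ 0.    ,  0.    ,  0.    ,  1.    ]])}
```

View pics/side0.png

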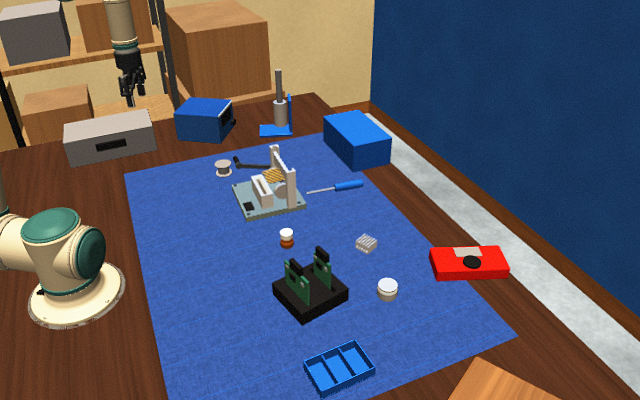

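View pics/top0.png

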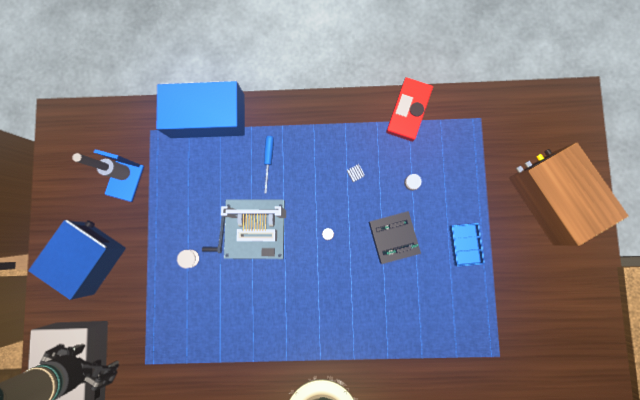

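```bash
python3 - <<'E'
import cv2
t=cv2.imread("pics/top0.png");s=cv2.imread("pics/side0.png")
def z(im,x0,y0,x1,y1,k,n): cv2.imwrite(n,cv2.resize(im[y0:y1,x0:x1],None,fx=k,fy=k,interpolation=cv2.INTER_CUBIC))
z(t,360,200,430,270,8,"pics/z_rack_top.png")
z(t,200,190,300,270,8,"pics/z_test_top.png")
z(s,260,235,360,325,6,"pics/z_rack_side.png")
z(s,220,135,320,225,6,"pics/z_test_side.png")
E
```

```text
(no output)
```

View pics/z_rack_top.png

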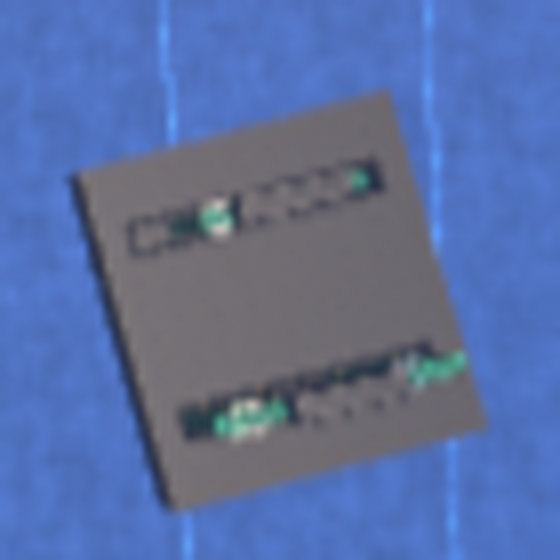

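View pics/z_test_top.png

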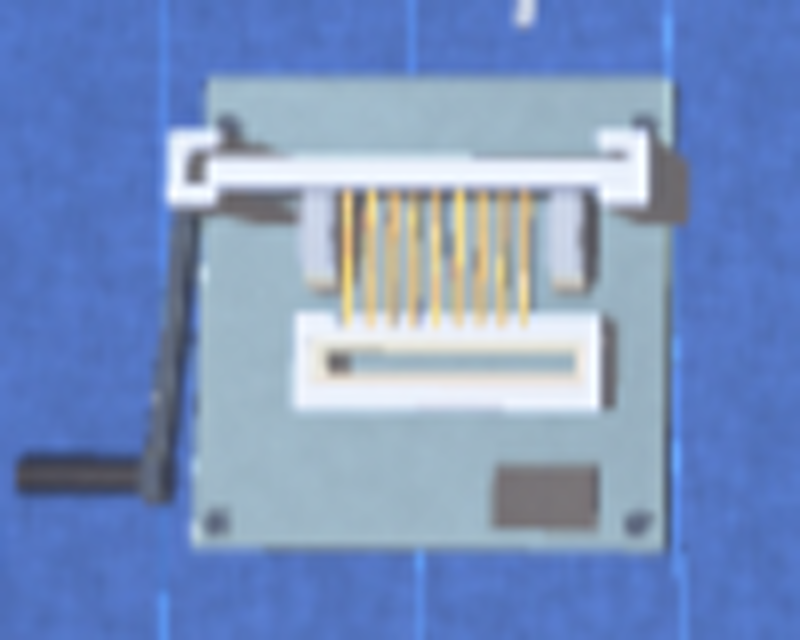

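View pics/z_rack_side.png

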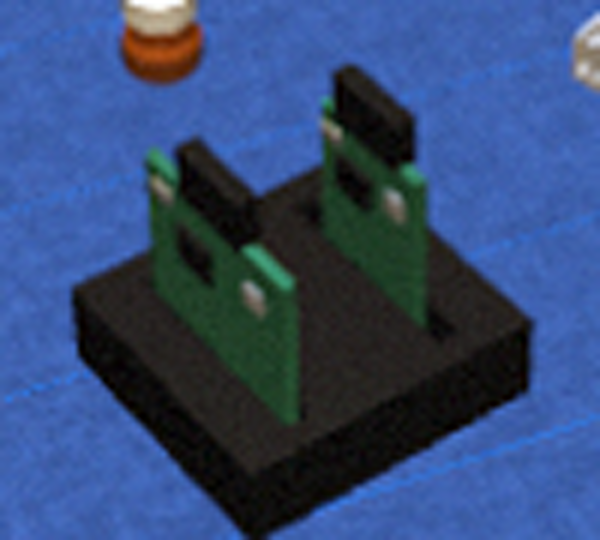

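View pics/z_test_side.png

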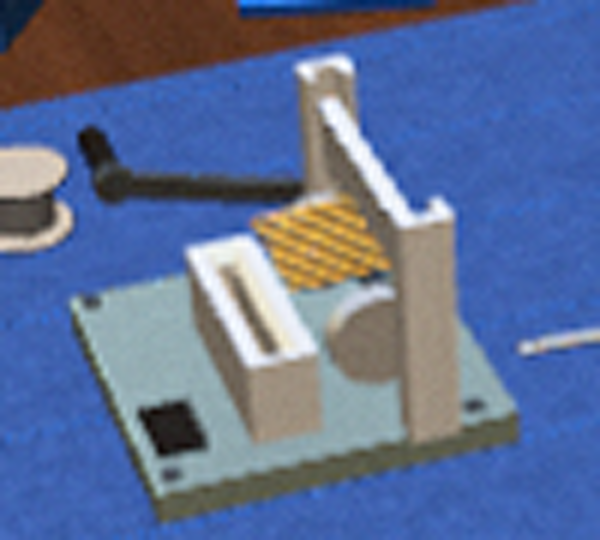

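```bash
cat > h.py <<'E'
import numpy as np,cv2
from rig import *
np.set_printoptions(precision=4,suppress=True)
def ray(n,uv):
    c=calibration(n);p=cv2.undistortPoints(np.array(uv,float).reshape(-1,1,2),c["mtx"],c["distortion"]).reshape(-1,2)
    R=c["world_to_cam"][:3,:3];t=c["world_to_cam"][:3,3]
    return -R.T@t,(np.c_[p,np.ones(len(p))])@R
def onz(n,uv,z):
    o,d=ray(n,uv);return o+d*((z-o[2])/d[:,2])[:,None]
def proj(n,P):
    c=calibration(n);W=c["world_to_cam"]
    return cv2.projectPoints(np.array(P,float).reshape(-1,3),cv2.Rodrigues(W[:3,:3])[0],W[:3,3],c["mtx"],c["distortion"])[0].reshape(-1,2)
def T(x,y,yaw):
    c,s=np.cos(yaw),np.sin(yaw)
    return lambda P:np.array([[c*p[0]-s*p[1]+x,s*p[0]+c*p[1]+y,p[2]] for p in np.atleast_2d(P)])
E
python3 - <<'E'
from h import *
t=cv2.imread("pics/top0.png").astype(int)
def blob(mask,pt,z,name):
    m=mask.astype(np.uint8)
    n,l,st,ce=cv2.connectedComponentsWithStats(m)
    k=l[pt[1],pt[0]]; c=cv2.findContours((l==k).astype(np.uint8),0,1)[0][0]
    # upscale for subpixel: contour world pts
    P=onz("top",c.reshape(-1,2),z)[:,:2]
    r=cv2.minAreaRect((P*1000).astype(np.float32)); print(name,st[k],r)
    print(cv2.boxPoints(r))
print(t[225,390],t[204+0,395],t[245,255-15],t[232,255],t[220,230],t[248,230],t[235,330])
b,g,r=t[...,0],t[...,1],t[...,2]
rk=(b-r<30)&(b<150)&(b>60)
blob(rk,(390,225),.038,"rack")
wh=(r>215)&(b>215)
blob(wh,(238,237),.065,"block")
base=(g>130)&(b-r<60)
blob(base,(230,250),.02,"base")
E
```

```text
[111 105 109] [196 116  83] [197 183 157] [239 237 235] [198 182 157] [196 182 156] [255 254 253]
rack [ 370  212   51   52 1698] ((515.1114501953125, -231.2633514404297), (127.23158264160156, 120.77334594726562), 13.199167251586914)
[[ 439.3878 -186.9978]
 [ 466.9648 -304.5806]
 [ 590.8351 -275.5289]
 [ 563.2582 -157.9461]]
block [237 229  38  12 278] ((534.3364868164062, 176.59628295898438), (109.28955841064453, 32.0681037902832), 88.28978729248047)
[[516.6787 122.4544]
 [548.7325 121.4973]
 [551.9943 230.7382]
 [519.9404 231.6953]]
base [ 221  200   63   59 3203] ((553.4208984375, 197.0670166015625), (191.67250061035156, 176.67953491210938), 88.35179138183594)
[[462.3612 103.8113]
 [638.9676  98.7295]
 [644.4806 290.3227]
 [467.8742 295.4045]]
```

```bash
cat > ov.py <<'E'
from h import *
def box(x0,x1,y0,y1,z0,z1): return [[x,y,z] for z in(z0,z1) for x,y in((x0,y0),(x1,y0),(x1,y1),(x0,y1))]
def draw(rack,test,src="0"):
    ims={n:cv2.resize(cv2.imread(f"pics/{n}{src}.png"),None,fx=8,fy=8,interpolation=cv2.INTER_CUBIC) for n in("side","top")}
    def bx(f,b,col):
        for n in ims:
            p=(proj(n,f(b))+.5)*8-.5; p=p.round().astype(int)
            for i in range(4):
                for a,c in((i,(i+1)%4),(i+4,(i+1)%4+4),(i,i+4)): cv2.line(ims[n],tuple(map(int,p[a])),tuple(map(int,p[c])),col,1)
    R=T(*rack);S=T(*test)
    bx(R,box(-.065,.065,-.06,.06,0,.038),(0,0,255))
    bx(R,box(-.038,-.032,-.045,.045,.038,.103),(0,255,255))
    bx(R,box(-.04,-.03,-.02,.02,.101,.125),(255,0,255))
    bx(S,box(-.07,.11,-.075,.105,0,.02),(0,0,255))
    bx(S,box(-.017,.017,-.056,.056,.02,.065),(0,255,255))
    bx(S,box(-.0041,.0041,-.0463,.0463,.065,.065),(255,0,255))
    c,s=np.cos(np.radians(15)),np.sin(np.radians(15))
    bx(S,[[.065-.11*c-.007,y,.055+.11*s+dz] if k==0 else [.065-.11*c+.007,y,.055+.11*s+dz] for dz in(-.007,.007) for k,y in((0,.103),(1,.103),(1,.149),(0,.149))],(0,0,255))
    for n,a,w in(("side","rs",(255,235,105,90)),("side","ts",(225,140,95,85)),("top","rt",(360,205,75,65)),("top","tt",(195,190,100,75))):
        x,y,ww,h=w;cv2.imwrite(f"pics/o_{a}.png",cv2.resize(ims[n][y*8:(y+h)*8,x*8:(x+ww)*8],(ww*7,h*7),interpolation=cv2.INTER_AREA))
E
python3 -c "
from ov import *
draw((.5151,-.2313,np.radians(13.2)),(.5343,.1766,np.radians(-1.7)))"
python3 - <<'E'
import cv2,numpy as np
p=lambda a:cv2.imread(f"pics/o_{a}.png")
def st(a,b,n):
    h=max(p(a).shape[0],p(b).shape[0]);f=lambda i:cv2.copyMakeBorder(i,0,h-i.shape[0],0,0,cv2.BORDER_CONSTANT)
    cv2.imwrite(f"pics/{n}.png",cv2.hconcat([f(p(a)),f(p(b))]))
E
```

```text
(no output)
```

View pics/o_rs.png

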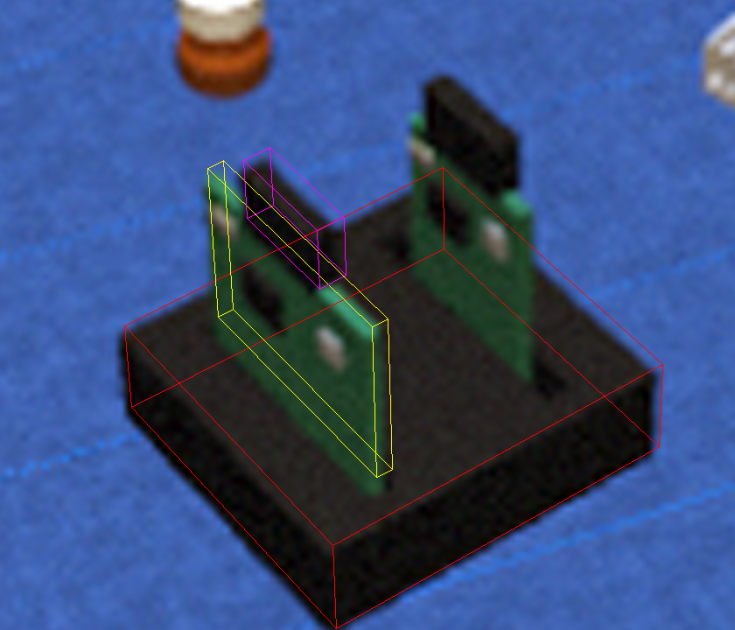

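View pics/o_ts.png

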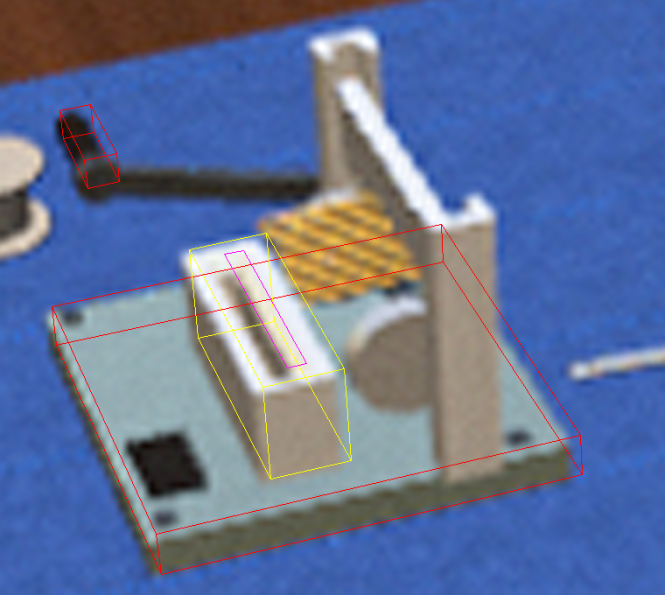

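View pics/o_rt.png

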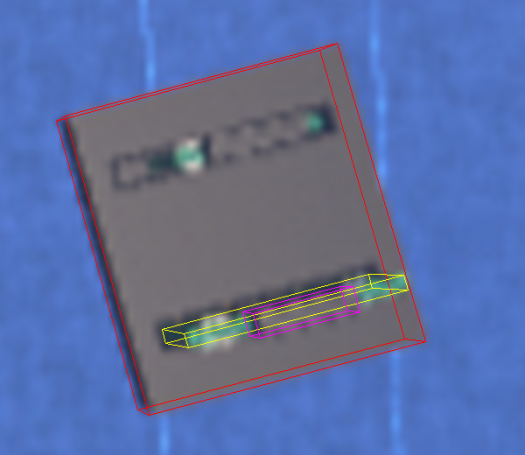

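View pics/o_tt.png

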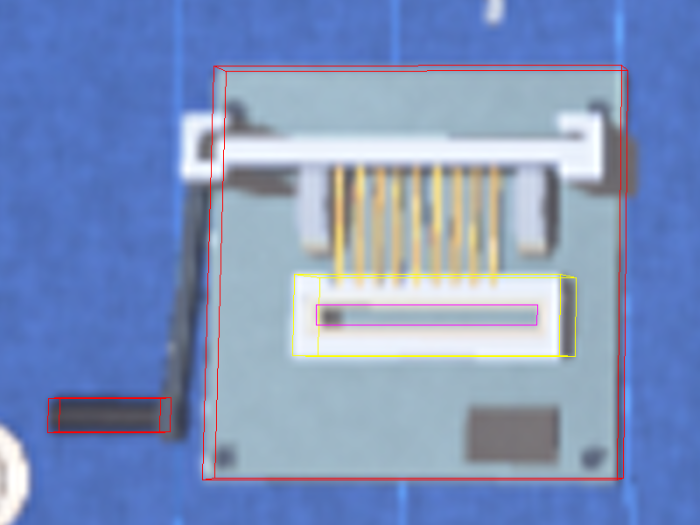

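```bash
cat >> h.py <<'E'
from scipy.spatial.transform import Rotation as Ro
def delta(P,yaw_deg=None):
    s=get_state();q=s["ee_rot"];R=Ro.from_quat([q[1],q[2],q[3],q[0]]).as_matrix()
    print("clock",s["clock"],"pos",s["position"],"toolyaw(y axis)",np.degrees(np.arctan2(R[1,1],R[0,1])),"F",s["contact_force"],"w",s["width"],"q",s["qpos"])
    if yaw_deg is not None:
        a=np.radians(yaw_deg);y=np.array([np.cos(a),np.sin(a),0]);z=np.array([0,0,-1.]);x=np.cross(y,z)
        Rt=np.c_[x,y,z];print("rotvec tool deg",Ro.from_matrix(R.T@Rt).as_rotvec(degrees=True));R=Rt
    if P is not None: print("shift mm (after turn)",(R.T@(np.array(P)-s["position"]))*1000)
E
python3 -c "
from h import *
r=T(.5151,-.2313,np.radians(13.2))([-.035,0,0])[0];print(r)
delta([r[0],r[1],.2],13.2)"
```

```text
[ 0.481  -0.2393  0.    ]
clock 0.1 pos [0.2528 0.5159 0.2305] toolyaw(y axis) 63.884969308134416 F [-0.1431  0.8509  0.5168] w 0.08543362459908366 q [ 0.994   0.2765  1.506  -0.      1.3607 -0.121 ]
rotvec tool deg [-0.0938  0.0314 50.6849]
shift mm (after turn) [-787.3388   49.7077   30.5257]
```

Request:
drive_tool(targets=[0,0,10.1,0,0,0,0.5,0,0,10.1,0,0,0,0.5,0,0,10.1,0,0,0,0.5,0,0,10.1,0,0,0,0.5,0,0,10.3,0,0,0,0.5,0,0,0,-40,3,0,0.5,0,0,0,-50,3,0,0.5,0,0,0,-50,3,0,0.5,0,0,0,-50,3,0,0.5,0,0,0,-50,3,0,0.5,0,0,0,-50,3,0,0.5,0,0,0,-50,3,0,0.5])

```text
clock: 1.6
position: [0.3511, 0.1885, 0.2311]
ee_rot: [0.0, 0.621, 0.784, 0.0]
contact_force: [0.2, -0.4, 0.5]
width: 0.0427
```

Request:
drive_tool(targets=[0,0,0,-50,3,0,0.5,0,0,0,-50,3,0,0.5,0,0,0,-50,3,0,0.5,0,0,0,-50,3,0,0.5,0,0,0,-50,3,0,0.5,0,0,0,-50,3,0,0.5,0,0,0,-50,3,0,0.5,0,0,0,-50,3,0,0.5,0,0,0,-40,3,0,0.5,0,0,0,0,0,0,0.5,0,0,0,0,0,0,0.5])

```text
clock: 2.98
position: [0.4771, -0.2315, 0.2307]
ee_rot: [-0.001, 0.621, 0.784, 0.0]
contact_force: [-1.1, 0.6, 0.6]
width: 0.0428
```

```bash
python3 -c "
from h import *
delta([.481,-.2393,.2],13.2)
for n in('side','top'):
    im=get_image(n)[:,:,::-1];cv2.imwrite(f'pics/{n}1.png',im)
    p=get_state()['position'];u=proj(n,[p])[0];print(n,u)
    x,y=int(u[0])-45,int(u[1])-50
    z=cv2.resize(im[max(y,0):y+90,x:x+90],None,fx=7,fy=7,interpolation=cv2.INTER_CUBIC)
    c=((u+.5-[x,max(y,0)])*7).astype(int);cv2.drawMarker(z,tuple(map(int,c)),(0,0,255),0,15,1)
    cv2.imwrite(f'pics/h1_{n}.png',z)
"
```

```text
clock 2.975 pos [ 0.4771 -0.2315  0.2307] toolyaw(y axis) 13.166023328576108 F [-1.0888  0.6493  0.5932] w 0.04275067945169371 q [-0.5833  0.2101  1.5974  0.0006  1.3362 -0.8133]
rotvec tool deg [-0.059  -0.1116 -0.034 ]
shift mm (after turn) [-8.4906  1.965  30.6834]
side [291.3112 220.3436]
top [408.2893 251.6149]
```

View pics/h1_side.png

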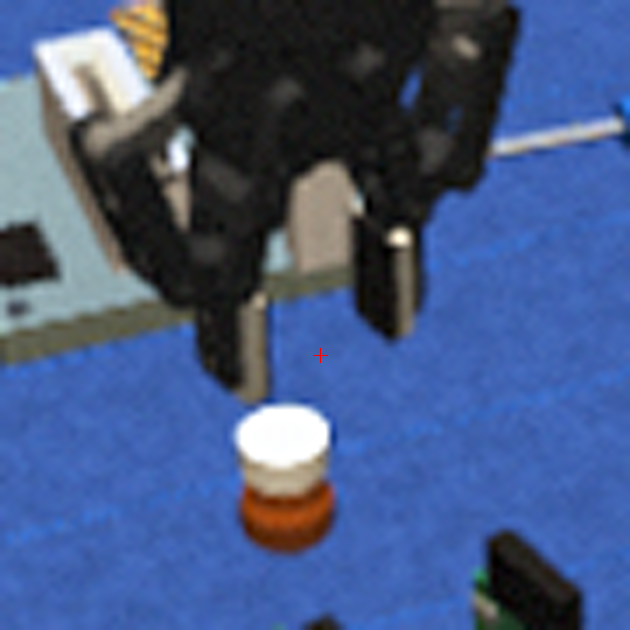

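View pics/h1_top.png

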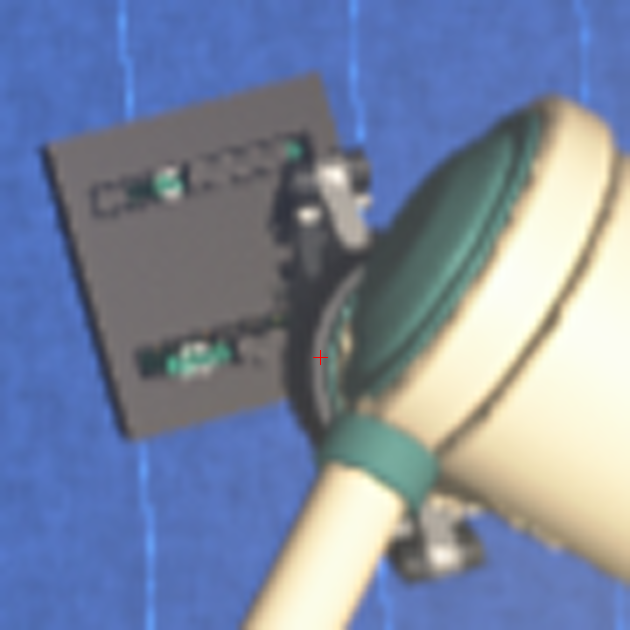

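Request:
drive_tool(targets=[0,0,0,-8.5,2,20,0.5,0,0,0,0,0,30,0.5,0,0,0,0,0,30,0.5,0,0,0,0,0,20,0.5,0,0,0,0,0,15,0.5,0,0,0,0,0,15,0.5,0,0,0,0,0,4.5,0.5,0,0,0,0,0,0,0.5,0,0,0,0,0,0,0.5])

```text
clock: 4.2
position: [0.4821, -0.2403, 0.0974]
ee_rot: [0.001, 0.621, 0.784, 0.0]
contact_force: [-0.2, 0.6, -1.4]
width: 0.0425
```

```bash
python3 -c "
from h import *
delta([.481,-.2393,.096],13.2)
for n in('side',):
    im=get_image(n)[:,:,::-1];cv2.imwrite(f'pics/{n}2.png',im)
    p=get_state()['position'];u=proj(n,[p])[0];print(n,u)
    x,y=int(u[0])-45,int(u[1])-45
    z=cv2.resize(im[max(y,0):y+90,x:x+90],None,fx=7,fy=7,interpolation=cv2.INTER_CUBIC)
    cv2.imwrite(f'pics/h2_{n}.png',z)
"
```

```text
clock 4.2 pos [ 0.4821 -0.2403  0.0974] toolyaw(y axis) 13.184083845320844 F [-0.1939  0.6208 -1.3879] w 0.04254768720183504 q [-0.5916  0.3319  1.7848  0.0001  1.0236 -0.8218]
rotvec tool deg [ 0.0544  0.052  -0.0159]
shift mm (after turn) [ 1.2325 -0.859   1.3739]
side [297.4783 271.069 ]
```

View pics/h2_side.png

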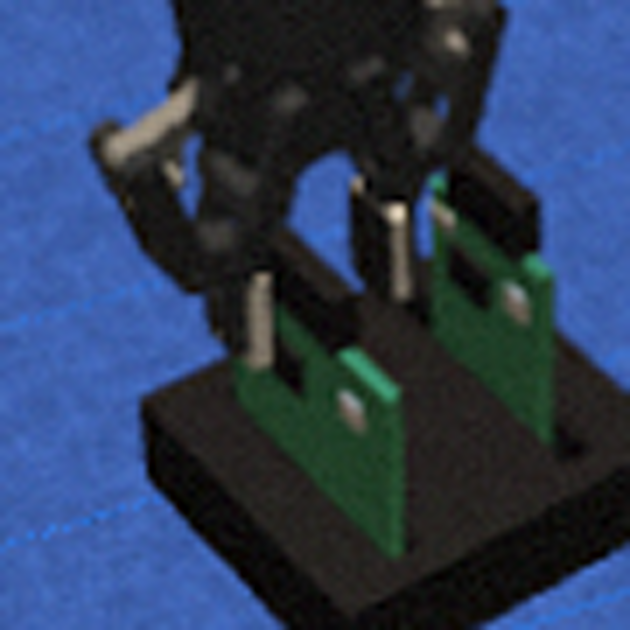

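Request:
drive_tool(targets=[0,0,0,0,0,0,0,0,0,0,0,0,0,0,0,0,0,0,0,0,0,0,0,0,0,0,0,0,0,0,0,0,0,0,0,0,0,0,0,0,0,0], grip_force=50)

```text
clock: 5.0
position: [0.4818, -0.2402, 0.0972]
ee_rot: [0.0, 0.621, 0.784, 0.0]
contact_force: [-0.2, -0.0, 5.6]
width: 0.0091
```

Request:
drive_tool(targets=[0,0,0,0,0,-8,0,0,0,0,0,0,-10,0,0,0,0,0,0,-15,0,0,0,0,0,0,-20,0,0,0,0,0,0,-20,0,0,0,0,0,0,-20,0,0,0,0,0,0,-20,0,0,0,0,0,0,-7,0,0,0,0,0,0,0,0,0,0,0,0,0,0,0])

```text
clock: 6.25
position: [0.4812, -0.2397, 0.216]
ee_rot: [-0.001, 0.621, 0.784, -0.0]
contact_force: [-1.5, -0.7, -0.9]
width: 0.009
```

```bash
python3 -c "
from h import *
delta([.5343,.1766,.2172],-1.7)
im=get_image('side')[:,:,::-1];cv2.imwrite('pics/side3.png',im)
cv2.imwrite('pics/h3.png',cv2.resize(im[170:320,230:380],None,fx=4,fy=4,interpolation=cv2.INTER_CUBIC))
"
```

```text
clock 6.25 pos [ 0.4812 -0.2397  0.216 ] toolyaw(y axis) 13.183952346676469 F [-1.4588 -0.6867 -0.9257] w 0.009038362307354154 q [-0.5917  0.2298  1.6082  0.0001  1.3052 -0.8218]
rotvec tool deg [-0.0673 -0.0653 14.8839]
shift mm (after turn) [417.6543  40.7498  -1.1851]
```

View pics/h3.png

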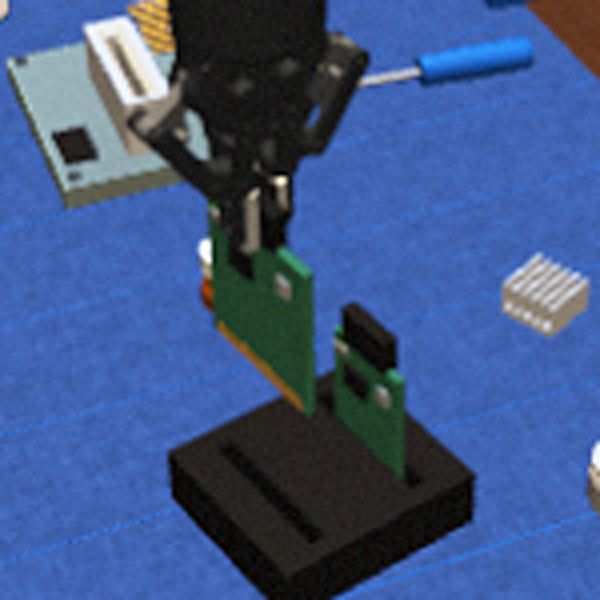

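Request:
drive_tool(targets=[0,0,7.5,0,0,0,0,0,0,7.4,0,0,0,0,0,0,0,30,3,0,0,0,0,0,50,5,0,0,0,0,0,50,5,0,0,0,0,0,50,5,0,0,0,0,0,50,5,0,0,0,0,0,50,5,0,0,0,0,0,50,5,0,0,0,0,0,50,5,0,0,0,0,0,38,2.7,0,0,0,0,0,0,0,0,0])

```text
clock: 7.8
position: [0.5345, 0.1792, 0.2158]
ee_rot: [-0.001, 0.716, 0.698, -0.0]
contact_force: [-0.2, -0.3, -1.9]
width: 0.0091
```

Request:
drive_tool(targets=[0,0,0,0,0,20,0,0,0,0,0,0,15,0,0,0,0,0,0,5,0,0,0,0,0,0,0,0,0,0,0,0,0,0,0,0,0,0,0,0,0,0])

```text
clock: 8.55
position: [0.5353, 0.1766, 0.1775]
ee_rot: [0.0, 0.718, 0.696, 0.001]
contact_force: [-0.1, -0.5, -1.9]
width: 0.0092
```

```bash
python3 -c "
from h import *
delta([.5343,.1766,.174],-1.7)
for n,w in(('side',(200,95,150,130)),('top',(195,165,120,110))):
    im=get_image(n)[:,:,::-1];cv2.imwrite(f'pics/{n}4.png',im)
    x,y,a,b=w
    cv2.imwrite(f'pics/h4_{n}.png',cv2.resize(im[y:y+b,x:x+a],None,fx=5,fy=5,interpolation=cv2.INTER_CUBIC)[:600])
"
```

```text
clock 8.55 pos [0.5353 0.1766 0.1775] toolyaw(y axis) -1.7234205900036617 F [-0.0932 -0.4891 -1.8998] w 0.009242099192250322 q [0.1952 0.2934 1.618  0.     1.2288 0.2252]
rotvec tool deg [ 0.0737 -0.0196 -0.0234]
shift mm (after turn) [ 0.0015 -0.9544  3.4645]
```

View pics/h4_side.png

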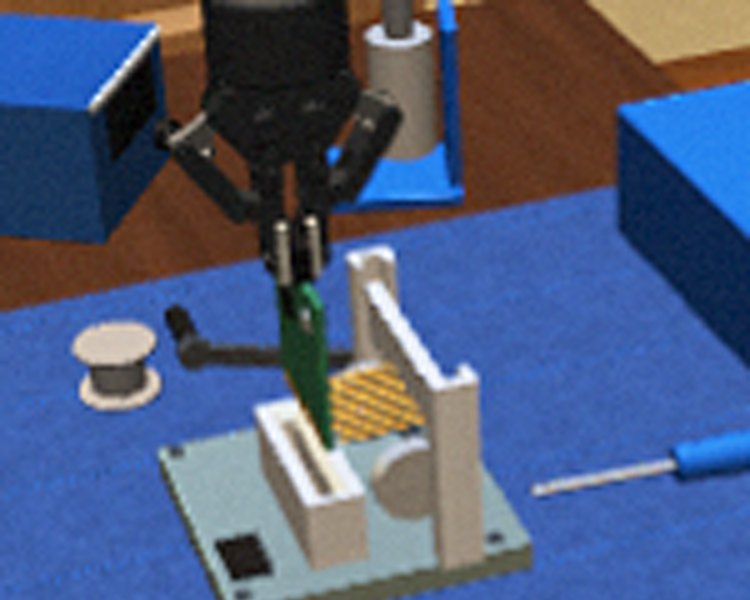

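View pics/h4_top.png

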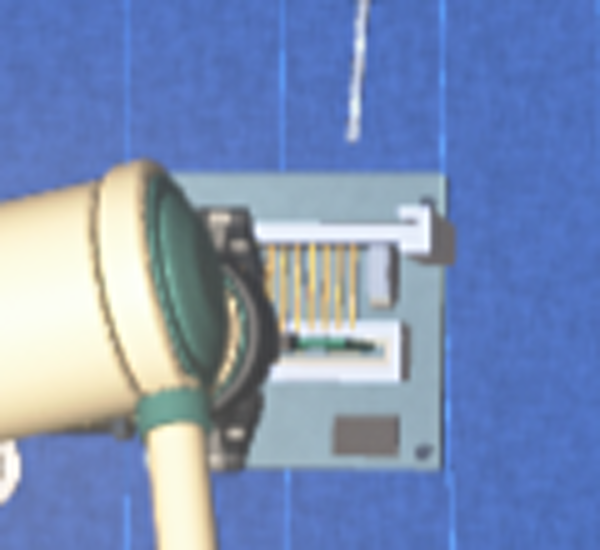

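```bash
python3 -c "
from h import *
im=cv2.imread('pics/side4.png')
x,y,a,b=245,145,40,65
z=cv2.resize(im[y:y+b,x:x+a],None,fx=12,fy=12,interpolation=cv2.INTER_CUBIC)
for name,tt in (('pred',(.5343,.1766)),):
    S=T(.5343,.1766,np.radians(-1.7));C=T(.5353,.1766,np.radians(-1.7))
    for f,P,c in((S,[[-.017,-.056,.065],[.017,-.056,.065],[.017,.056,.065],[-.017,.056,.065]],(0,0,255)),(S,[[-.0091,-.0513,.065],[.0091,-.0513,.065],[.0091,.0513,.065],[-.0091,.0513,.065]],(255,0,0)),(C,[[-.003,-.045,.0885],[.003,-.045,.0885],[.003,.045,.0885],[-.003,.045,.0885]],(255,0,255))):
        u=((proj('side',f(P))+.5-[x,y])*12).round().astype(np.int32)
        print(u.tolist()); cv2.polylines(z,[u],True,c,1)
cv2.imwrite('pics/h5.png',z)
im=cv2.imread('pics/top4.png')
x,y,a,b=235,215,50,45
z=cv2.resize(im[y:y+b,x:x+a],None,fx=12,fy=12,interpolation=cv2.INTER_CUBIC)
for f,P,c in((S,[[-.017,-.056,.065],[.017,-.056,.065],[.017,.056,.065],[-.017,.056,.065]],(0,0,255)),(S,[[-.0041,-.0463,.057],[.0041,-.0463,.057],[.0041,.0463,.057],[-.0041,.0463,.057]],(255,0,0)),(C,[[-.003,-.045,.0885],[.003,-.045,.0885],[.003,.045,.0885],[-.003,.045,.0885]],(255,0,255)),(C,[[-.003,-.045,.1835],[.003,-.045,.1835],[.003,.045,.1835],[-.003,.045,.1835]],(0,255,255))):
    u=((proj('top',f(P))+.5-[x,y])*12).round().astype(np.int32); cv2.polylines(z,[u],True,c,1)
cv2.imwrite('pics/h5t.png',z)
"
```

```text
[[211, 603], [351, 572], [217, 340], [84, 368]]
[[238, 586], [312, 569], [191, 356], [120, 371]]
[[252, 481], [277, 476], [171, 291], [147, 295]]
```

View pics/h5.png

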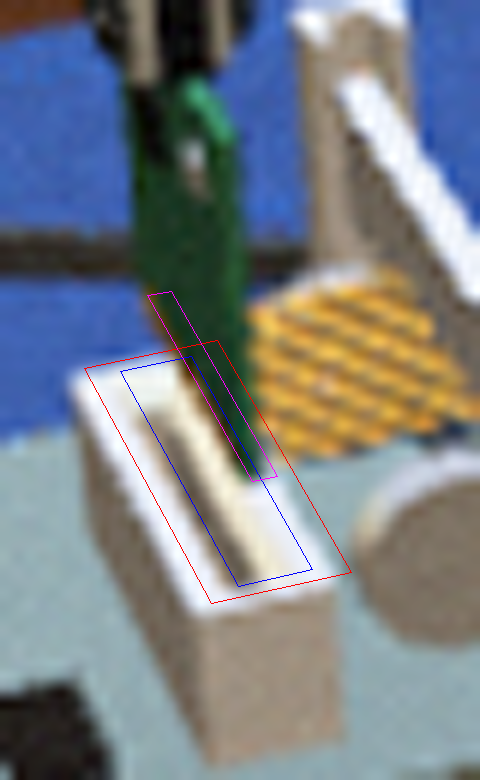

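View pics/h5t.png

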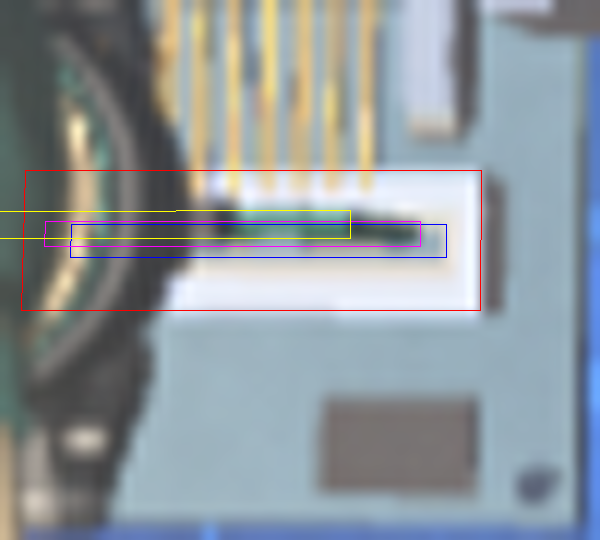

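Request:
drive_tool(targets=[0,0,0,0,-1.5,10,0,0,0,0,0,0,10,0,0,0,0,0,0,5,0,0,0,0,0,0,5,0,0,0,0,0,0,5,0,0,0,0,0,0,0,0,0,0,0,0,0,0,0])

```text
clock: 9.52
position: [0.5335, 0.1767, 0.142]
ee_rot: [0.0, 0.718, 0.696, 0.0]
contact_force: [-0.4, 0.1, -1.0]
width: 0.0092
```

```bash
cat > look.py <<'E'
from h import *
import sys
k=sys.argv[1]
delta(None)
o=[]
for n,w in(('side',(230,130,65,80)),('top',(215,195,75,75))):
    im=get_image(n)[:,:,::-1];cv2.imwrite(f'pics/{n}{k}.png',im);x,y,a,b=w
    o.append(cv2.resize(im[y:y+b,x:x+a],(int(a*560/b),560),interpolation=cv2.INTER_CUBIC))
o=cv2.hconcat(o);cv2.imwrite(f'pics/h{k}.png',cv2.resize(o,(800,int(o.shape[0]*800/o.shape[1]))) if o.shape[1]>800 else o)
E
python3 look.py 6
```

```text
clock 9.525 pos [0.5335 0.1767 0.142 ] toolyaw(y axis) -1.71512049855895 F [-0.3938  0.1235 -1.0236] w 0.00922738262889531 q [0.196  0.3205 1.6734 0.0001 1.1472 0.2259]
```

View pics/h6.png

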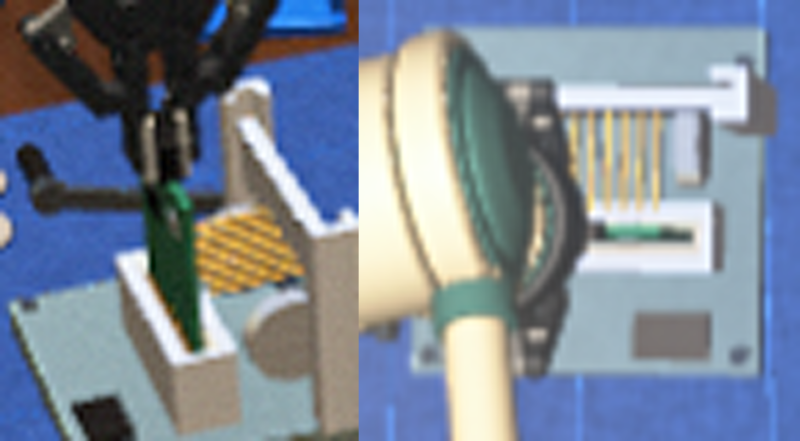

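Request:
drive_tool(targets=[0,0,0,0,0,3,0,0,0,0,0,0,4,0,0,0,0,0,0,4,0,0,0,0,0,0,4,0,0,0,0,0,0,0,0,0,0,0,0,0,0,0])

```text
clock: 10.38
position: [0.5335, 0.1767, 0.1268]
ee_rot: [0.0, 0.718, 0.696, 0.0]
contact_force: [0.4, 0.6, -1.6]
width: 0.0088
```

Request:
drive_tool(targets=[0,0,0,0,0,4,0,0,0,0,0,0,4,0,0,0,0,0,0,4,0,0,0,0,0,0,3,0,0,0,0,0,0,0,0,0,0,0,0,0,0,0])

```text
clock: 11.12
position: [0.5335, 0.1767, 0.1119]
ee_rot: [0.0, 0.718, 0.696, 0.0]
contact_force: [-0.1, 0.1, -0.8]
width: 0.0093
```

Request:
drive_tool(targets=[0,0,0,0,0,2,0,0,0,0,0,0,2,0,0,0,0,0,0,0,0,0,0,0,0,0,0,0])

```text
clock: 11.62
position: [0.5338, 0.1768, 0.1092]
ee_rot: [0.0, 0.718, 0.696, 0.001]
contact_force: [-1.1, -0.1, 6.3]
width: 0.0091
```

Request:
drive_tool(targets=[0,0,0,0,0,1,0,0,0,0,0,0,0,0,0,0,0,0,0,0,0.35,0,0,0,0,0,0,0.35,0,0,0,0,0,0,0.35,0,0,0,0,0,0,0.35])

```text
clock: 12.38
position: [0.5333, 0.1766, 0.1065]
ee_rot: [-0.0, 0.718, 0.696, -0.0]
contact_force: [0.7, -0.0, -0.7]
width: 0.0298
```

```bash
python3 look.py 7
```

```text
clock 12.375 pos [0.5333 0.1766 0.1065] toolyaw(y axis) -1.716440724148902 F [ 0.6816 -0.0188 -0.6536] w 0.02983058205822801 q [0.196  0.3538 1.7215 0.0001 1.0666 0.2259]
```

View pics/h7.png

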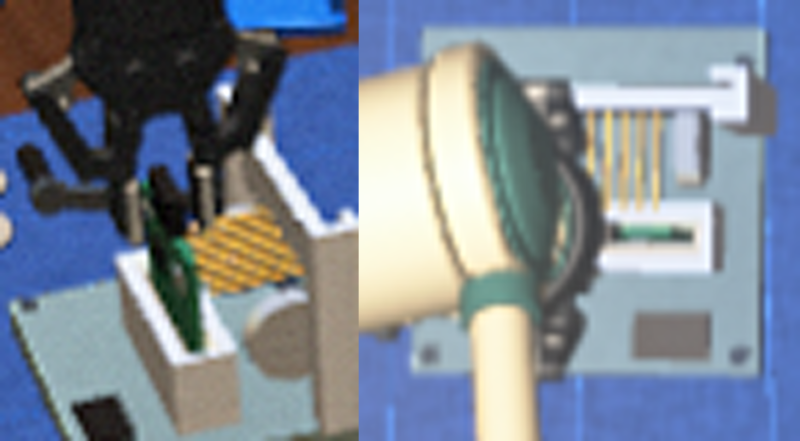

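Request:
drive_tool(targets=[0,0,0,0,0,-10,0.35,0,0,0,0,0,-25,0.35,0,0,0,0,0,-30,0.35,0,0,0,0,0,0,0.35,0,0,0,0,0,0,0.35])

```text
clock: 13.1
position: [0.533, 0.1766, 0.1716]
ee_rot: [-0.0, 0.718, 0.696, -0.0]
contact_force: [-0.7, 1.3, -1.0]
width: 0.0299
```

```bash
python3 -c "
from h import *
delta([.4961,.3039,.172],-1.7)
print('spool',onz('top',[[188,259]],.036))
im=cv2.imread('pics/side7.png');print(proj('side',[[.4961,.3039,.0835]]),proj('top',[[.4961,.3039,.0835]]))"; python3 look.py 8
```

```text
clock 13.1 pos [0.533  0.1766 0.1716] toolyaw(y axis) -1.7144665307502989 F [-0.7188  1.2746 -1.0235] w 0.029919322336022968 q [0.196  0.2956 1.6303 0.0001 1.216  0.2259]
rotvec tool deg [-0.0217  0.0012 -0.0145]
shift mm (after turn) [126.1668 -40.6201  -0.38  ]
spool [[0.4682 0.3855 0.036 ]]
[[237.057  160.4041]] [[210.1304 249.0732]]
clock 13.1 pos [0.533  0.1766 0.1716] toolyaw(y axis) -1.7144665307502989 F [-0.7188  1.2746 -1.0235] w 0.029919322336022968 q [0.196  0.2956 1.6303 0.0001 1.216  0.2259]
```

View pics/h8.png

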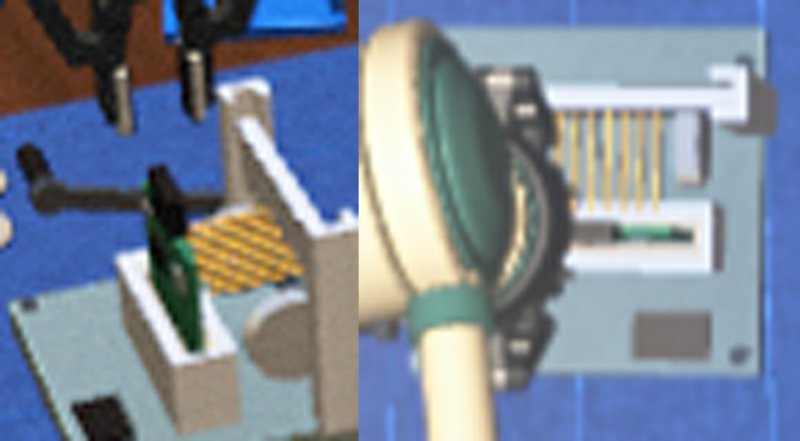

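Request:
drive_tool(targets=[0,0,0,30,-10,0,0.5,0,0,0,50,-15,0,0.5,0,0,0,46,-15.6,0,0.5,0,0,0,0,0,20,0.5,0,0,0,0,0,25,0.5,0,0,0,0,0,20,0.5,0,0,0,0,0,5,0.5,0,0,0,0,0,0,0.5,0,0,0,0,0,0,0.5])

```text
clock: 14.32
position: [0.4972, 0.304, 0.1026]
ee_rot: [0.0, 0.718, 0.696, 0.001]
contact_force: [1.1, 0.2, 0.7]
width: 0.0427
```

```bash
python3 -c "
from h import *
delta([.4961,.3039,.0645],-1.7)
im=get_image('side')[:,:,::-1];cv2.imwrite('pics/side9.png',im)
cv2.imwrite('pics/h9.png',cv2.resize(im[100:200,190:290],None,fx=6,fy=6,interpolation=cv2.INTER_CUBIC))
"
```

```text
clock 14.325 pos [0.4972 0.304  0.1026] toolyaw(y axis) -1.72321718205506 F [1.0977 0.2424 0.6526] w 0.04271351316224659 q [0.4294 0.3848 1.6817 0.0001 1.0736 0.4594]
rotvec tool deg [ 0.0758 -0.0433 -0.0232]
shift mm (after turn) [-0.1599 -1.0572 38.0602]
```

View pics/h9.png

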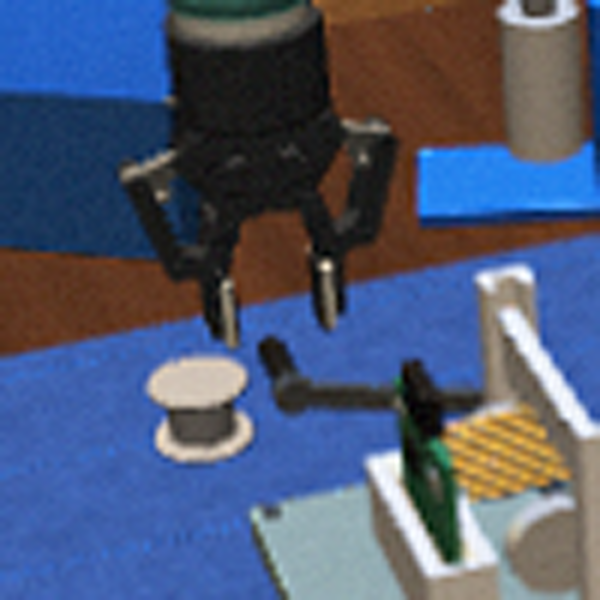

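Pin sits between the finger planes. Descend the remaining 38 mm.

Request:
drive_tool(targets=[0,0,0,0,-1,15,0.5,0,0,0,0,0,15,0.5,0,0,0,0,0,8,0.5,0,0,0,0,0,0,0.5,0,0,0,0,0,0,0.5])

```text
clock: 15.0
position: [0.4959, 0.304, 0.0639]
ee_rot: [0.0, 0.718, 0.696, 0.0]
contact_force: [0.1, -0.5, 0.6]
width: 0.0426
```

```bash
python3 -c "
from h import *
delta([.4961,.3039,.0645],-1.7)
im=get_image('side')[:,:,::-1];cv2.imwrite('pics/side10.png',im)
cv2.imwrite('pics/h10.png',cv2.resize(im[100:200,190:290],None,fx=6,fy=6,interpolation=cv2.INTER_CUBIC))
"
```

```text
clock 15.0 pos [0.4959 0.304  0.0639] toolyaw(y axis) -1.716861077113162 F [ 0.0765 -0.473   0.5968] w 0.04263606684585096 q [0.4303 0.4239 1.7301 0.0001 0.987  0.4602]
rotvec tool deg [ 0.0257 -0.0169 -0.0169]
shift mm (after turn) [-0.0695  0.2519 -0.5626]
```

View pics/h10.png

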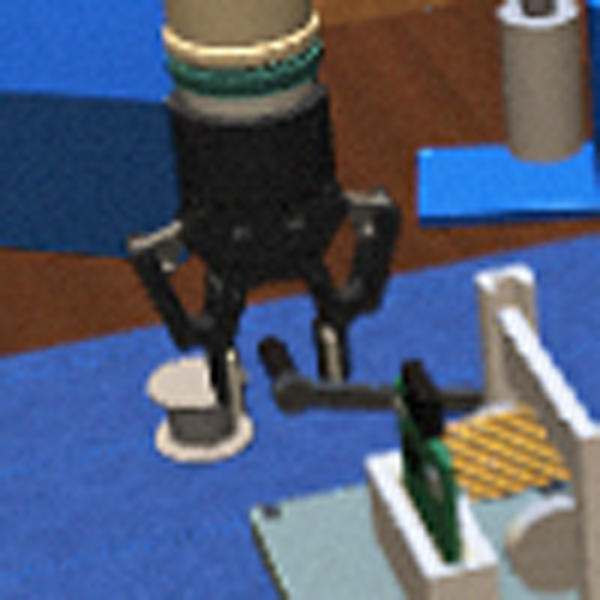

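Request:
drive_tool(targets=[0,0,0,0,0,0,0,0,0,0,0,0,0,0,0,0,0,0,0,0,0,0,0,0,0,0,0,0,0,0,0,0,0,0,0], grip_force=40)

```text
clock: 15.68
position: [0.496, 0.304, 0.0641]
ee_rot: [0.0, 0.718, 0.696, 0.001]
contact_force: [0.1, 0.0, 1.9]
width: 0.013
```

```bash
python3 -c "
from h import *
delta(None)
im=get_image('side')[:,:,::-1];cv2.imwrite('pics/side11.png',im)
cv2.imwrite('pics/h11.png',cv2.resize(im[100:200,190:290],None,fx=6,fy=6,interpolation=cv2.INTER_CUBIC))
a0=np.radians(15)
prev=None
for k in range(14):
    t=a0+ (np.pi/2-a0)*k/13
    p=np.array([-.11*np.cos(t),.11*np.sin(t)])*1000
    if prev is not None: print(k,'dy(tool, +x) %.1f dz(tool) %.1f'%(p[0]-prev[0],-(p[1]-prev[1])))
    prev=p
"
```

```text
clock 15.675 pos [0.496  0.304  0.0641] toolyaw(y axis) -1.7178071077762482 F [0.0666 0.0058 1.8958] w 0.013044879422530064 q [ 0.4302  0.4236  1.7301 -0.0001  0.9867  0.4603]
1 dy(tool, +x) 3.4 dz(tool) -10.5
2 dy(tool, +x) 4.4 dz(tool) -10.1
3 dy(tool, +x) 5.4 dz(tool) -9.6
4 dy(tool, +x) 6.4 dz(tool) -9.0
5 dy(tool, +x) 7.3 dz(tool) -8.4
6 dy(tool, +x) 8.1 dz(tool) -7.6
7 dy(tool, +x) 8.8 dz(tool) -6.7
8 dy(tool, +x) 9.4 dz(tool) -5.8
9 dy(tool, +x) 10.0 dz(tool) -4.8
10 dy(tool, +x) 10.4 dz(tool) -3.8
11 dy(tool, +x) 10.7 dz(tool) -2.8
12 dy(tool, +x) 10.9 dz(tool) -1.7
13 dy(tool, +x) 11.1 dz(tool) -0.6
```

View pics/h11.png

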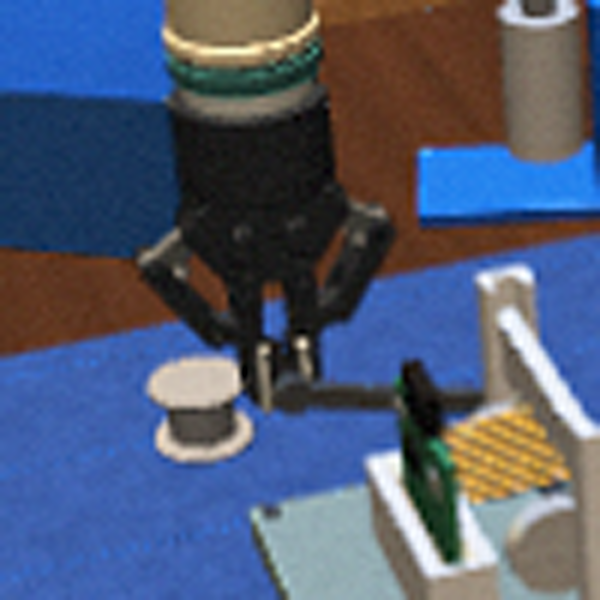

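Request:
drive_tool(targets=[0,0,0,0,1.5,-5.3,0,0,0,0,0,1.9,-5.2,0,0,0,0,0,2.1,-5.1,0,0,0,0,0,2.3,-5,0,0,0,0,0,2.6,-4.9,0,0,0,0,0,2.8,-4.7,0,0,0,0,0,3.1,-4.6,0,0,0,0,0,3.3,-4.4,0,0,0,0,0,7.3,-8.4,0,0,0,0,0,0,0,0])

```text
clock: 16.98
position: [0.5209, 0.3031, 0.1124]
ee_rot: [-0.001, 0.718, 0.696, -0.001]
contact_force: [-4.4, 2.5, 0.8]
width: 0.0126
```

Request:
drive_tool(targets=[0,0,0,0,8.1,-7.6,0,0,0,0,0,8.8,-6.7,0,0,0,0,0,9.4,-5.8,0,0,0,0,0,10,-4.8,0,0,0,0,0,10.4,-3.8,0,0,0,0,0,10.7,-2.8,0,0,0,0,0,0,0,0,0,0,0,0,0,0,0])

```text
clock: 17.98
position: [0.5797, 0.3011, 0.1459]
ee_rot: [0.0, 0.718, 0.696, 0.0]
contact_force: [-6.2, 0.9, 7.4]
width: 0.0122
```

```bash
python3 -c "
from h import *
delta([.5336+.065*.9996+.126*.0297,.3039-.003,.146],-1.7)
im=get_image('side')[:,:,::-1];cv2.imwrite('pics/side12.png',im)
cv2.imwrite('pics/h12.png',cv2.resize(im[100:200,200:300],None,fx=6,fy=6,interpolation=cv2.INTER_CUBIC))
"
```

```text
clock 17.975 pos [0.5797 0.3011 0.1459] toolyaw(y axis) -1.7088675548079422 F [-6.2218  0.876   7.3759] w 0.012248710080189717 q [ 0.3728  0.4448  1.4591 -0.0001  1.2366  0.4026]
rotvec tool deg [ 0.0583 -0.0174 -0.0089]
shift mm (after turn) [ 0.4298 22.637  -0.0781]
```

View pics/h12.png

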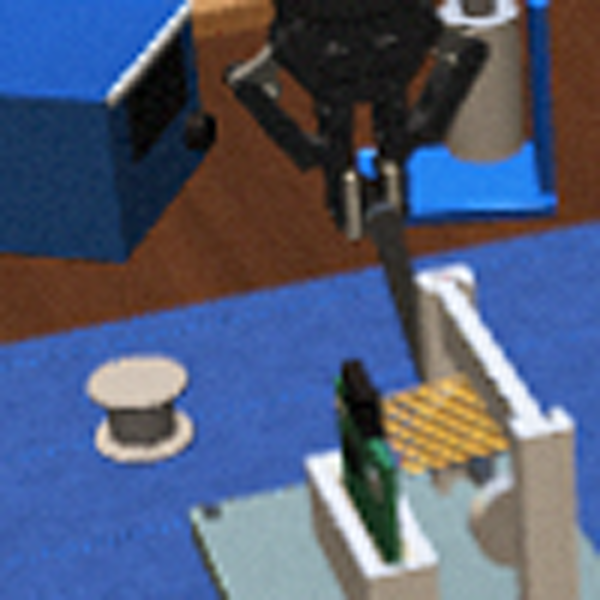

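Request:
drive_tool(targets=[0,0,0,0,5,0,0,0,0,0,0,5,0,0,0,0,0,0,5,0,0,0,0,0,0,5,0,0,0,0,0,0,2.5,0,0,0,0,0,0,0,0,0,0,0,0,0,0,0,0])

```text
clock: 18.9
position: [0.6027, 0.3004, 0.1469]
ee_rot: [0.001, 0.718, 0.696, 0.001]
contact_force: [-4.6, -0.0, 9.5]
width: 0.0123
```

```bash
python3 -c "
from h import *
delta([.5336+.065*.9996+.126*.0297,.3039-.003,.146],-1.7)
o=[]
for n,w in(('side',(215,100,80,110)),('top',(180,170,120,100))):
    im=get_image(n)[:,:,::-1];cv2.imwrite(f'pics/{n}13.png',im);x,y,a,b=w
    cv2.imwrite(f'pics/h13{n}.png',cv2.resize(im[y:y+b,x:x+a],None,fx=5.4,fy=5.4,interpolation=cv2.INTER_CUBIC))
"
```

```text
clock 18.9 pos [0.6027 0.3004 0.1469] toolyaw(y axis) -1.7067540885350316 F [-4.5556 -0.0252  9.5319] w 0.012255992287459294 q [ 0.3595  0.4721  1.4093 -0.0006  1.2574  0.3895]
rotvec tool deg [ 0.1594 -0.0275 -0.0067]
shift mm (after turn) [ 0.491  -0.3906  0.8959]
```

View pics/h13side.png

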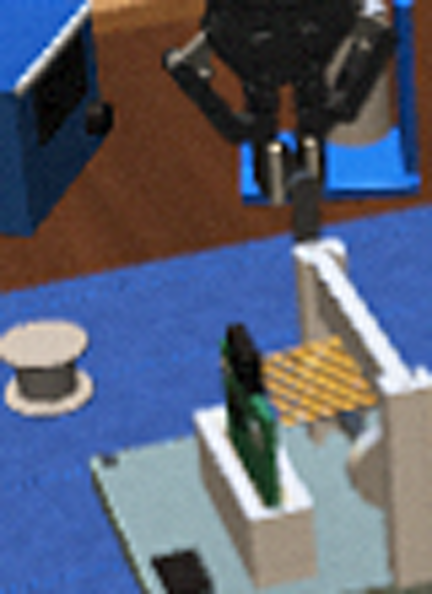

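View pics/h13top.png

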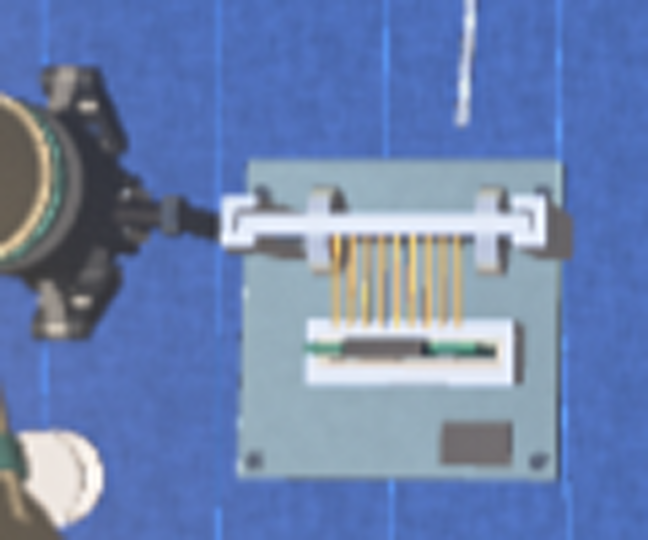

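Request:
drive_tool(targets=[0,0,0,0,0,0,0,0,0,0,0,0,0,0,0,0,0,0,0,0,0,0,0,0,0,0,0,0,0,0,0,0,0,0,0,0,0,0,0,0,0,0])

```text
clock: 19.75
position: [0.6027, 0.3004, 0.1469]
ee_rot: [0.001, 0.718, 0.697, 0.001]
contact_force: [-4.3, -0.5, 9.9]
width: 0.0124
```

```bash
python3 -c "
from h import *
delta(None)
im=get_image('top')[:,:,::-1];cv2.imwrite('pics/top14.png',im)
im2=get_image('side')[:,:,::-1];cv2.imwrite('pics/side14.png',im2)
S=T(.5336,.1767,np.radians(-1.7))
A=(S([.065,.099,.165]))[0];print('upright arm-tip world',A)
print('arm tip seen',onz('top',[[180+172/5.4-.5,170+215/5.4-.5]],.172))
x,y,a,b=215,165,90,75
z=cv2.resize(im[y:y+b,x:x+a],None,fx=8,fy=8,interpolation=cv2.INTER_CUBIC)
for P,c in(([[.06,-.075,.140],[.07,-.075,.140],[.07,.075,.140],[.06,.075,.140]],(0,0,255)),([[-.003,-.045,.115],[.003,-.045,.115],[.003,.045,.115],[-.003,.045,.115]],(255,0,255)),([[-.005,-.02,.137],[.005,-.02,.137],[.005,.02,.137],[-.005,.02,.137]],(0,255,255)),([[.061,.095,.165],[.069,.095,.165],[.069,.103,.165],[.061,.103,.165]],(0,255,0))):
    cv2.polylines(z,[((proj('top',S(P))+.5-[x,y])*8).round().astype(np.int32)],True,c,1)
cv2.imwrite('pics/h14.png',z)
x,y,a,b=240,135,60,80
z=cv2.resize(im2[y:y+b,x:x+a],None,fx=7.4,fy=7.4,interpolation=cv2.INTER_CUBIC);cv2.imwrite('pics/h14s.png',z)
"
```

```text
clock 19.75 pos [0.6027 0.3004 0.1469] toolyaw(y axis) -1.702225868876056 F [-4.3415 -0.5169  9.8938] w 0.012391269191436224 q [ 0.3596  0.4721  1.4094 -0.0007  1.2573  0.3895]
upright arm-tip world [0.6015 0.2737 0.165 ]
arm tip seen [[0.602  0.2728 0.172 ]]
```

View pics/h14.png

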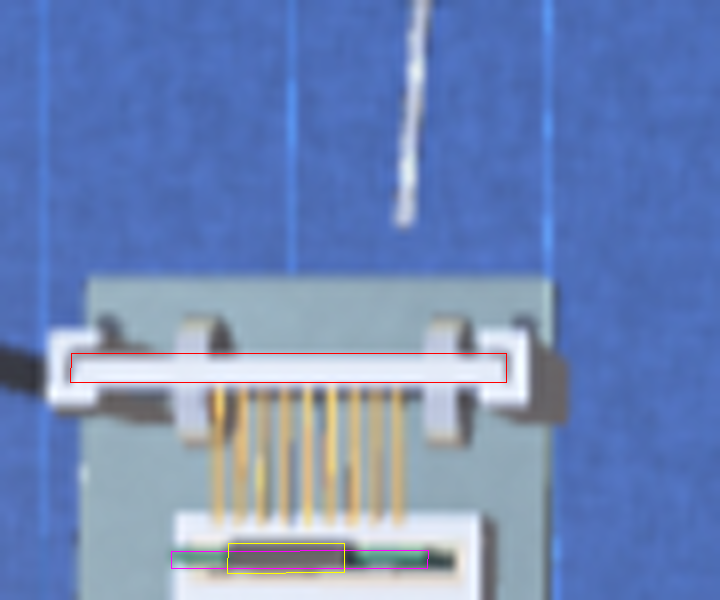

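View pics/h14s.png

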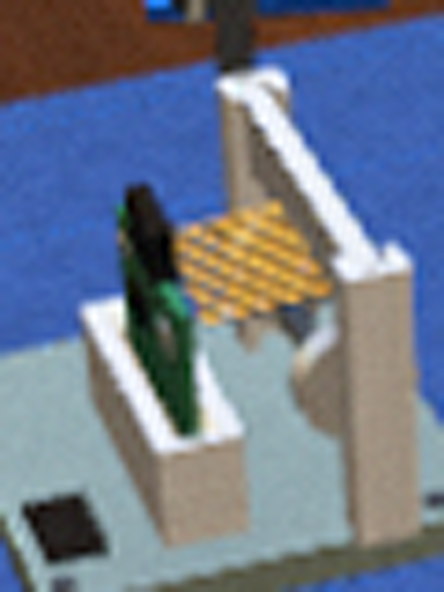

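```bash
python3 -c "
from rig import *
print(sign_off())"
```

```text
the job is handed in; nothing more can be done
None
```

The wide card is fully home in the tester slot and released. The cam lever is held upright between the fingers, and I handed the job in at about 19.9 s of the 58 s allowed.

- **Card:** The foot met the slot floor at about 6 N, with the tool 1 mm or less from the computed height. In the last top picture the rib and board edges lie on the positions computed for a card fully home. It stands upright, and the fingers are nowhere near it.
- **Lever:** The arm tip was seen at x = 0.602 m, against 0.6015 m computed for upright. The probe plate's top looks level with the tops of the guide channels, which is what its highest lift should look like. Between the last two readings, 0.85 s apart, the tool pose and wrist force stayed nearly the same, so the lever is still. The jaws close to 12.4 mm on the pin.
- **Other things:** I never touched the narrow card or the bystanders. I did not measure them again at the end.

Two things did not quite agree:

- **Side camera:** It reads about 1 to 2 pixels off from the top camera and the arm. I relied on the top view and on comparing the card with the slot in the same picture.
- **Pin height:** The tool ended about 1 mm higher on the pin than the ideal arc. The wrist force shows about 10 N upward and 4 N toward the robot, and both stayed steady.

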